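# Sort the left- and right-hand shelf brackets

### The job

The white brackets for the bookcase shelves come in mirror-image left-hand and right-hand versions, and each wooden tray has a sample fastened in its far, narrow compartment. Put each of the two loose brackets into the empty square compartment of the tray whose sample is of the same hand, so that it lies flat on its base plate on the tray's floor.

Things in the scene. Friction and masses are not known exactly. Their poses are not given: they have to be found in the camera images.
- left_bracket_mid (a point): Loose left-hand white bracket, 120 g. L-shaped base 5 mm thick: arm 80 x 16 mm along x (-40..40); foot at its +x end (x 14..40) turns left, to 42 mm at +y. Upright rib along the arm, 12 mm thick in y, 40 mm high over the underside for x -18..40, sloping down to the plain -x end: grip it across y. The right-hand one is its mirror image. Point: mid-arm, mid-rib, 20 mm above the underside; z up.
- right_bracket_mid (a point): Loose right-hand white bracket, 120 g. L-shaped base 5 mm thick: arm 80 x 16 mm along x (-40..40); foot at its +x end (x 14..40) turns right, to 42 mm at -y. Upright rib along the arm, 12 mm thick in y, 40 mm high over the underside for x -18..40, sloping down to the plain -x end: grip it across y. The left-hand one is its mirror image. Point: mid-arm, mid-rib, 20 mm above the underside; z up.
- left_tray_in (a point): Pale wooden tray with the left-hand sample, fixed, 218 x 150 mm, walls 4 thick, 30 high, floor 4 thick. Near the robot an empty compartment, 142 x 142 mm inside; beyond a cross wall a narrow one (64 x 142) with the sample bracket fastened flat, top 44 mm over the table. Either tray may stand left or right. Point: centre of the empty compartment, on its floor; x to the sample, z up.
- right_tray_in (a point): Pale wooden tray with the right-hand sample, fixed, 218 x 150 mm, walls 4 thick, 30 high, floor 4 thick. Near the robot an empty compartment, 142 x 142 mm inside; beyond a cross wall a narrow one (64 x 142) with the sample bracket fastened flat, top 44 mm over the table. Either tray may stand left or right. Point: centre of the empty compartment, on its floor; x to the sample, z up.
Not all that is in view belongs to the job. Leave any yellow look-alike of the part that bears right_bracket_mid alone.

How it is judged:
By the outcome, as a careful person would: the job done as asked, in the order asked, and still so for the second after the job is handed in, with the robot touching nothing.
It also fails if it takes over 56 s, if anything falls off the work surface, if the arm or the gripper's body presses on something with over 40 N, if the wrist force passes 120 N, or if a joint passes its speed limit or range.

### The arm

A 7-joint arm with a two-finger parallel gripper is mounted at the origin on a cart in front of the work surface, level with it; the furniture and walls round the work are solid. World frame = base frame: x ahead of the robot, y to its left, z up, the work surface at z = 0. Lengths are in m, angles in rad, forces in N, time in s.
With the tool pointing down it reaches from about 0.4 to 0.875 m from the base axis. Payload 19.3 kg.
Tool frame: the origin (TCP) lies midway between the tips of the shut fingers; the grasp point (between the pads) lies 19 mm behind it (bot.pinch_z is the distance from the TCP to the grasp point, in m); z points along the fingers, y is the line along which they close (so a half turn about z gives the same grasp; the last joint's range is limited). The gripper opens to 85 mm and grips with 20 to 120 N. Pads are 22 mm wide; open, the fingers measure 114 mm over their backs; the gripper's body (76 mm by 85 mm) begins 54 mm behind the grasp point. The pads swing forward as they close: fully open they stand 13 mm farther back than shut.
Start: joints at [1.254, 0.521, -0.036, 1.599, 0.021, 1.021, -0.113], TCP at [0.153, -0.606, 0.211] pointing down, gripper open.
Joint ranges: [-2.91, 2.91], [-0.3, 2.13], [-1.5, 1.42], [0.17, 2.43], [-1.26, 4.41], [0.16, 1.93], [-2.52, 2.52]. Speed limits (rad/s): [1.89, 1.89, 2.39, 2.39, 3.01, 3.01, 3.01].

### API

Orientations are given as [roll, pitch, yaw] about the fixed x, y, z axes, in that order (R = Rz(yaw) Ry(pitch) Rx(roll)).
In Python, from workcell import observe, viewer, bot gives the robot as it stands. The module is installed in compiled form; this text tells all that it offers.
- The arm moves only by the tool play_rows, never from a script. Its argument "motion" is a list of rows, each a list of 7 numbers: the shift along the tool's x, y, z in cm, then the turn, a rotation vector about the tool's x, y, z in rad, then the opening, from -1 (shut) to 1 (fully open), so that 0 is half open. A call has exactly 5 rows; each row is the pose to reach, as a shift and turn from the pose commanded when the call began, along the tool's axes at that moment; what a row does not reach only later rows make up. A row lasts 1/10 s, in which the tool goes at most 50 mm and 8.59 degrees, less where a joint would pass 70% of its speed; a pose out of reach is approached as far as the arm can. A call with a gripper value outside its range is refused whole. The fingers move at their own pace and stop on an object; "squeeze" is the grip in N (left out, the last holds). Time passes only in rows, so rows that repeat a pose let the fingers close, or fill a call up. It gives the time, the measured TCP pose, the force, the opening and the grip force at its end, in the units of the state.
- observe(): the state, without advancing time (a new reading comes with each control period).
- viewer.grab_frame(name): name is "scene" or "side" or "wrist"; returns (picture, depth): 400x640x3 uint8, red, green, blue; 400x640 float32, m along the optical axis (not along the pixel's ray), 0 where there is no reading.
- viewer.camera_info(name): a dict with "fx", "fy", "cx", "cy" (pixels), "R" (3x3) and "t" (3): a world point X has camera coordinates R X + t. Camera axes: x right, y down, z forward; pixel columns grow to the right and rows downward; lengths in m; the calibration is good to about 2 mm. A picture is of the moment at which its call begins: read the wrist's pose just before it. camera_info takes no time and is no camera call; for the wrist camera it gives the pose at the moment of the call.
- bot.job_done(): hands the job in; it is judged then, once.
The state is a dict: "clock": time; "qpos": joint angles; "qd": joint speeds; "joint_efforts": joint torques, N m; "position": TCP position; "tool_rot": TCP orientation; "force": force on the tool from outside, world axes, zero at the start; "moment": the same for the moment, N m; "grip_width": finger opening in m; "finger_force": force on a finger pad.
Only numpy, scipy, OpenCV 4.12 (cv2) and the standard library are available. Lean on these libraries where they do the work, as an engineer would, in place of code of your own. Each camera call takes 0.05 s, during which the arm holds its last target. There are 200 camera calls.

## Working session

There is one attempt and no reset: what is moved stays moved. The work goes in short steps, Python scripts to look and compute and a tool call to move; the robot and the scene stay as the last step left them, time stands still between calls to the robot, and variables do not carry over. Pictures are saved under pics/ and viewed, at most 10 in all, crops included, and the job is handed in when it is done.

Besides the shell and the picture viewer there is one more tool, called after "Request:" by a JSON object that holds its "name" and its "arguments". play_rows: Moves the arm, as the interface text tells. Its arguments: {"type":"object","properties":{"motion":{"type":"array"},"squeeze":{"type":"number"}},"required":["motion"]}

```bash
mkdir -p pics
cat > h.py <<'E'
import numpy as np, cv2
from workcell import observe, viewer, bot
def grab(n,tag):
    ci=viewer.camera_info(n); p,d=viewer.grab_frame(n)
    cv2.imwrite(f'pics/{tag}.png',p[:,:,::-1]); np.savez(f'pics/{tag}.npz',p=p,d=d,**{k:np.array(ci[k]) for k in ci})
    return p,d,ci
def cloud(d,ci):
    v,u=np.mgrid[:400,:640]
    X=np.stack([(u-ci['cx'])/ci['fx']*d,(v-ci['cy'])/ci['fy']*d,d],-1)
    W=(X-np.array(ci['t']))@np.array(ci['R']); W[d==0]=np.nan
    return W
def load(tag):
    z=np.load(f'pics/{tag}.npz'); return z['p'],z['d'],{k:z[k] for k in ['fx','fy','cx','cy','R','t']}
E
python3 - <<'E'
from h import *
s=observe();print(s)
for n in ['scene','side']:
    p,d,ci=grab(n,n+'0'); print(n,-ci['R'].T@ci['t'],ci['R'][2])
E
```

```text
{'clock': 0.0, 'qpos': array([ 1.25381311,  0.52203041, -0.03633155,  1.59998576,  0.02124137,
        1.02111221, -0.11278974]), 'qd': array([-0.0002404 ,  0.00044846, -0.00091904, -0.00143662, -0.00154876,
        0.00097015, -0.00021442]), 'joint_efforts': array([-4.61072668e-04, -9.27119637e+01,  1.97923690e+00, -3.69937456e+01,
        1.78656040e-02,  7.94914900e-03,  1.99060361e-05]), 'position': array([ 0.15254485, -0.6057308 ,  0.21022346]), 'tool_rot': array([-3.14044868e+00,  1.15227580e-04,  2.46808399e-01]), 'force': array([0.37029225, 0.66427077, 0.22136083]), 'moment': array([ 0.03839815, -0.0299531 , -0.00337919]), 'finger_force': 0.0, 'grip_width': 0.08530545027076337}
scene [0.15932398 0.77410382 0.59064832] [ 0.38892895 -0.76482934 -0.51358578]
side [ 0.33574931 -0.8201527   0.72911887] [ 0.18704646  0.74180854 -0.64399823]
```

View pics/scene0.png

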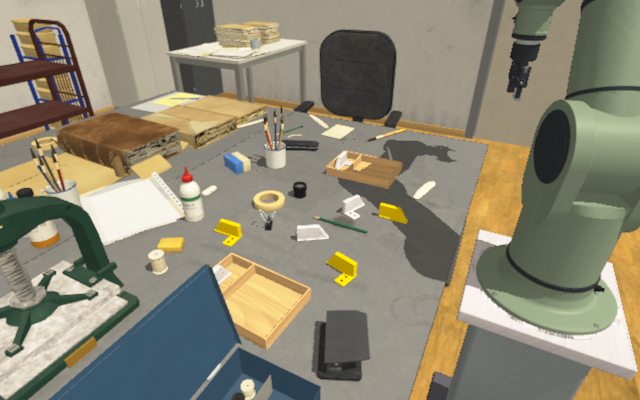

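View pics/side0.png

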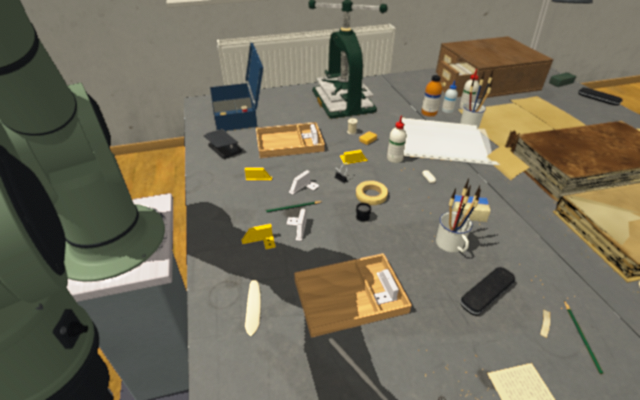

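Run:
```python
from h import *
H=np.zeros((600,800,3),np.uint8);Z=np.full((600,800),-1.)
for t in ['side0','scene0']:
    p,d,ci=load(t)
    p4=cv2.resize(p,None,fx=3,fy=3,interpolation=cv2.INTER_LINEAR); d4=np.repeat(np.repeat(d,3,0),3,1)
    v,u=np.mgrid[:1200,:1920]; u=(u+.5)/3-.5; v=(v+.5)/3-.5
    X=np.stack([(u-ci['cx'])/ci['fx']*d4,(v-ci['cy'])/ci['fy']*d4,d4],-1)
    W=(X-ci['t'])@ci['R']
    i=np.round((0.9-W[...,0])*1000).astype(int); j=np.round((0.4-W[...,1])*1000).astype(int)
    ok=(d4>0)&(i>=0)&(i<600)&(j>=0)&(j<800)&(W[...,2]<0.2)
    ii,jj,zz,cc=i[ok],j[ok],W[...,2][ok],p4[ok]
    o=np.argsort(zz); ii,jj,zz,cc=ii[o],jj[o],zz[o],cc[o]
    b=zz>Z[ii,jj]; H[ii[b],jj[b]]=cc[b]; Z[ii[b],jj[b]]=zz[b]
cv2.imwrite('pics/ortho.png',H[:,:,::-1]); np.save('pics/Z.npy',Z)
p=load('side0')[0][:,:,::-1]; q=load('scene0')[0][:,:,::-1]
c=lambda a,x,y:cv2.resize(a[y:y+75,x:x+100],(400,300),interpolation=cv2.INTER_CUBIC)
cv2.imwrite('pics/crops.png',np.vstack([np.hstack([c(p,260,165),c(p,340,250)]),np.hstack([c(q,290,190),c(q,195,240)])]))
```

```text
(no output)
```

View pics/ortho.png

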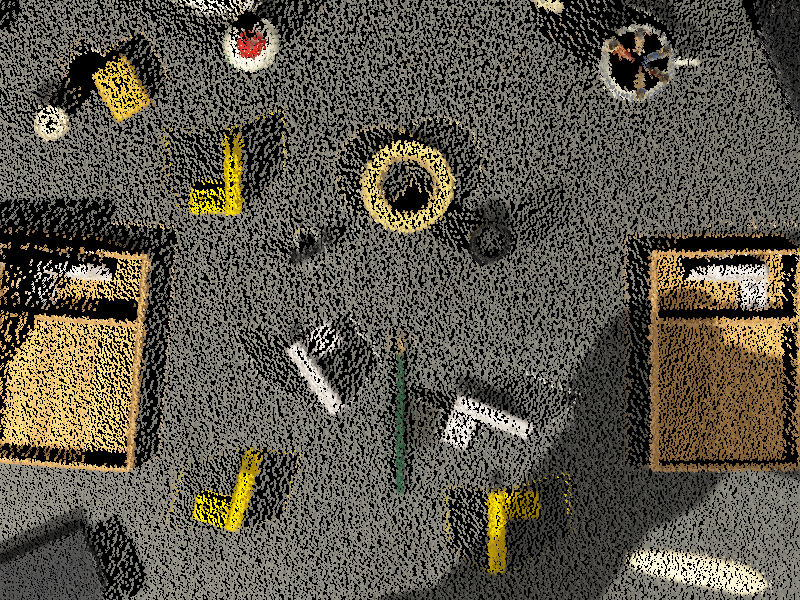

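View pics/crops.png

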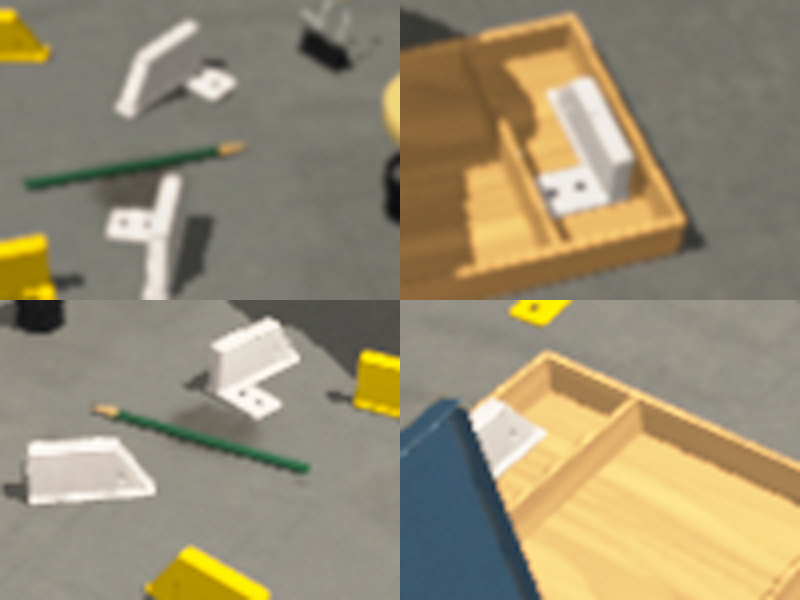

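```bash
cat >> h.py <<'E'
def rib(W,p,box,zl=0.03):
    x0,x1,y0,y1=box; m=(W[...,0]>x0)&(W[...,0]<x1)&(W[...,1]>y0)&(W[...,1]<y1)&(p.min(-1)>110)&(p.max(-1).astype(int)-p.min(-1)<40)
    P=W[m&(W[...,2]>.002)&(W[...,2]<.06)]; T=P[P[:,2]>np.percentile(P[:,2],97)-.006]
    r=cv2.minAreaRect((T[:,:2]*1000).astype(np.float32)); return P,T,r
E
python3 - <<'E'
from h import *
for t in ['side0','scene0']:
    p,d,ci=load(t); W=cloud(d,ci)
    for n,b in dict(A=(.47,.60,.02,.13),B=(.44,.53,-.14,-.03),sR=(.59,.66,-.40,-.27),sL=(.59,.66,.26,.42)).items():
        P,T,r=rib(W,p,b); print(t,n,len(P),np.percentile(P[:,2],[3,20,50,80,97]).round(3),'rect',np.round(r[0],1),np.round(r[1],1),round(r[2],1))
    m=(W[...,2]>.025)&(W[...,2]<.033)
    for n,ys in dict(L=(.23,.5),R=(-.5,-.22)).items():
        mm=m&(W[...,1]>ys[0])&(W[...,1]<ys[1])&(W[...,0]>.38)&(W[...,0]<.7)&(p[...,0]>p[...,2]+25.)
        r=cv2.minAreaRect((W[mm][:,:2]*1000).astype(np.float32)); print(t,n,mm.sum(),np.round(r[0],1),np.round(r[1],1),round(r[2],1))
    m=(W[...,2]>.06)&(W[...,0]>.25)&(W[...,0]<.85)&(abs(W[...,1])<.65)
    c={}
    for q in W[m]:
        k=(int(q[0]//.1),int(q[1]//.1)); c[k]=max(c.get(k,0),round(float(q[2]),2))
    print(t,c)
E
```

```text
side0 A 342 [0.002 0.004 0.014 0.033 0.04 ] rect [532.   89.3] [56.1 13. ] 32.5
side0 B 266 [0.002 0.004 0.017 0.038 0.041] rect [489.2 -83.6] [59.7 11.9] 67.8
side0 sR 469 [0.007 0.009 0.02  0.042 0.045] rect [ 629.5 -338.7] [12.  57.1] 0.4
side0 sL 134 [0.005 0.008 0.019 0.041 0.045] rect [632.1 334.4] [55.3 12. ] 86.2
side0 L 291 [544.2 335.2] [157.6 217.6] 85.6
side0 R 852 [ 541.7 -326.8] [218.9 153.3] 0.2
side0 {(7, 6): 0.38, (8, 5): 0.38, (6, 6): 0.38, (7, 5): 0.37, (7, 4): 0.26, (8, 4): 0.26, (4, 6): 0.23, (4, 5): 0.23, (4, 4): 0.23, (8, 6): 0.11, (3, 6): 0.07, (3, 5): 0.07, (3, 4): 0.07, (8, 1): 0.13, (8, -3): 0.21, (8, -2): 0.07}
scene0 A 450 [0.002 0.007 0.02  0.035 0.041] rect [530.1  91.7] [58.3 14.2] 35.2
scene0 B 347 [0.003 0.005 0.015 0.034 0.04 ] rect [487.1 -82.1] [59.8 13.9] 68.4
scene0 sR 141 [0.008 0.011 0.026 0.041 0.045] rect [ 626.6 -334.8] [13.2 55.8] 2.1
scene0 sL 182 [0.008 0.014 0.027 0.042 0.045] rect [629.8 320.8] [22.9 11.5] 86.0
scene0 L 784 [489.2 332.6] [172.2 336.9] 48.6
scene0 R 303 [ 539.2 -326.5] [219.6 155. ] 0.7
scene0 {(8, -3): 0.21, (7, -3): 0.07, (8, -2): 0.07, (8, 1): 0.13, (8, 4): 0.26, (8, 5): 0.29, (7, 4): 0.26, (7, 5): 0.29, (4, 4): 0.23, (4, 5): 0.23, (8, 6): 0.11, (7, 6): 0.09, (4, 6): 0.23, (3, 4): 0.07}
```

Request:
{"name": "play_rows", "arguments": {"motion": [[3.2,-2.2,0,0,0,0,1],[6.4,-4.4,0,0,0,0,1],[9.6,-6.6,0,0,0,0,1],[12.8,-8.8,0,0,0,0,1],[16,-11,0,0,0,0,1]], "squeeze": 40}}

```text
clock: 0.6
position: [0.2817, -0.4589, 0.2106]
tool_rot: [-3.141, 0.0, 0.247]
force: [0.6, 0.0, 0.1]
grip_width: 0.0852
finger_force: 0.0
```

Request:
{"name": "play_rows", "arguments": {"motion": [[3.2,-2.2,0,0,0,0,1],[6.4,-4.4,0,0,0,0,1],[9.6,-6.6,0,0,0,0,1],[12.8,-8.8,0,0,0,0,1],[16,-11,0,0,0,0,1]]}}

```text
clock: 1.1
position: [0.41, -0.3132, 0.2107]
tool_rot: [-3.141, 0.0, 0.247]
force: [0.9, -0.2, 0.1]
grip_width: 0.0853
finger_force: 0.0
```

Request:
{"name": "play_rows", "arguments": {"motion": [[2,-3.5,0,0,0,-0.07,1],[4,-7,0,0,0,-0.14,1],[6,-10.5,0,0,0,-0.21,1],[8,-14,0,0,0,-0.28,1],[10,-17.5,0,0,0,-0.34,1]]}}

```text
clock: 1.6
position: [0.4635, -0.1189, 0.2108]
tool_rot: [-3.142, 0.0, 0.589]
force: [0.9, -1.1, -0.0]
grip_width: 0.0858
finger_force: 0.0
```

```bash
cat >> h.py <<'E'
def go(x,y,z,yawdeg=None):
    s=observe(); r=s['tool_rot']; c,si=np.cos(r[2]),np.sin(r[2]); D=np.array([x,y,z])-s['position']
    print('pos',s['position'].round(4),'rot',r.round(3),'t',s['clock'],'w',round(s['grip_width'],4))
    print('shift cm',np.round([100*(D[0]*c+D[1]*si),100*(D[0]*si-D[1]*c),-100*D[2]],1),'rz',None if yawdeg is None else round(r[2]-np.radians(yawdeg),3))
E
python3 -c "
from h import *
go(.524,.086,.15,34)
p,d,ci=load('scene0');W=cloud(d,ci)
m=(W[...,2]>.06)&(W[...,0]>.3)&(W[...,0]<.6)&(W[...,1]>.2)&(W[...,1]<.6); print(W[m].min(0),W[m].max(0))"
```

```text
pos [ 0.4635 -0.1189  0.2108] rot [-3.142  0.     0.589] t 1.6 w 0.0858
shift cm [ 16.4 -13.7   6.1] rz -0.004
[0.30294499 0.47125701 0.06000349] [0.49537906 0.59998499 0.22922581]
```

Request:
{"name": "play_rows", "arguments": {"motion": [[3.3,-2.8,0.8,0,0,0,1],[6.6,-5.6,1.6,0,0,0,1],[9.9,-8.4,2.4,0,0,0,1],[13.2,-11.2,3.2,0,0,0,1],[16.4,-13.7,4,0,0,0,1]]}}

```text
clock: 2.1
position: [0.5242, 0.0864, 0.1704]
tool_rot: [-3.141, 0.0, 0.587]
force: [0.6, -1.3, -0.1]
grip_width: 0.085
finger_force: 0.0
```

Run:
```python
from h import *
p,d,ci=grab('wrist','w1'); W=cloud(d,ci)
P,T,r=rib(W,p,(.45,.62,.01,.15)); print(len(P),len(T),np.percentile(P[:,2],[50,97]),r)
go(.524,.086,.011,34)
```

```text
1679 692 [0.0049917  0.03979004] ((532.1253662109375, 90.35224914550781), (59.61475372314453, 11.028321266174316), 34.132694244384766)
pos [0.5251 0.0932 0.1694] rot [-3.139e+00 -2.000e-03  5.930e-01] t 2.15 w 0.0854
shift cm [-0.5  0.5 15.8] rz -0.001
```

View pics/w1.png

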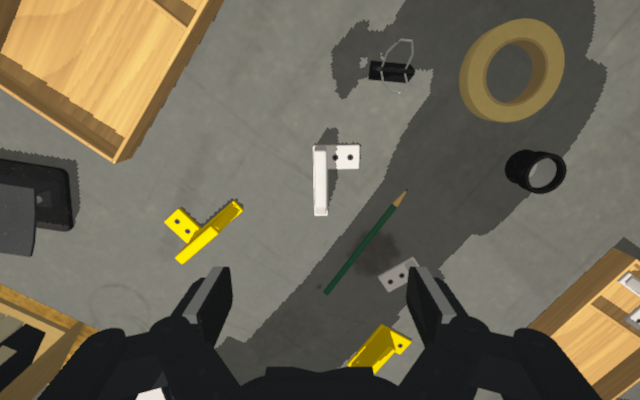

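Request:
{"name": "play_rows", "arguments": {"motion": [[0,0.2,3,0,0,0,1],[0,0.4,6,0,0,0,1],[-0.3,0.5,9,0,0,0,1],[-0.3,0.5,9,0,0,0,1],[-0.3,0.5,9,0,0,0,1]]}}

```text
clock: 2.65
position: [0.5244, 0.0788, 0.0812]
tool_rot: [-3.141, 0.001, 0.587]
force: [0.4, 0.4, 0.3]
grip_width: 0.0858
finger_force: 0.0
```

Run:
```python
from h import *
go(.5255,.0859,.011,34)
```

```text
pos [0.5244 0.0788 0.0812] rot [-3.141e+00  1.000e-03  5.870e-01] t 2.65 w 0.0858
shift cm [ 0.5 -0.5  7. ] rz -0.007
```

Request:
{"name": "play_rows", "arguments": {"motion": [[0.5,-0.5,2,0,0,0,0.6],[0.5,-0.5,4,0,0,0,0.6],[0.5,-0.5,6,0,0,0,0.6],[0.5,-0.5,7,0,0,0,0.6],[0.5,-0.5,7,0,0,0,0.6]]}}

```text
clock: 3.15
position: [0.526, 0.0856, 0.011]
tool_rot: [-3.142, 0.0, 0.587]
force: [0.3, -0.2, 0.6]
grip_width: 0.0683
finger_force: 0.0
```

Request:
{"name": "play_rows", "arguments": {"motion": [[0,0,0,0,0,0,-1],[0,0,0,0,0,0,-1],[0,0,0,0,0,0,-1],[0,0,0,0,0,0,-1],[0,0,0,0,0,0,-1]]}}

```text
clock: 3.65
position: [0.5262, 0.0855, 0.0115]
tool_rot: [3.141, -0.001, 0.587]
force: [-2.3, -0.6, 10.1]
grip_width: 0.0104
finger_force: 39.8
```

Request:
{"name": "play_rows", "arguments": {"motion": [[0,0,0,0,0,0,-1],[0,0,0,0,0,0,-1],[0,0,0,0,0,0,-1],[0,0,0,0,0,0,-1],[0,0,0,0,0,0,-1]]}}

```text
clock: 4.15
position: [0.5262, 0.0855, 0.0115]
tool_rot: [3.141, -0.001, 0.587]
force: [-1.6, -0.9, 10.4]
grip_width: 0.0107
finger_force: 39.8
```

Request:
{"name": "play_rows", "arguments": {"motion": [[0,0,-1,0,0,0,-1],[0,0,-3,0,0,0,-1],[0,0,-6,0,0,0,-1],[0,0,-9,0,0,0,-1],[0,0,-11,0,0,0,-1]]}}

```text
clock: 4.65
position: [0.5262, 0.0857, 0.1234]
tool_rot: [3.141, -0.002, 0.587]
force: [0.6, 0.7, -1.5]
grip_width: 0.0104
finger_force: 39.4
```

Run:
```python
from h import *
p,d,ci=grab('wrist','w2')
go(.507,-.327,.13,0)
```

```text
pos [0.5273 0.0859 0.1257] rot [ 3.14  -0.004  0.587] t 4.7 w 0.0107
shift cm [-24.5  33.3  -0.4] rz 0.587
```

View pics/w2.png

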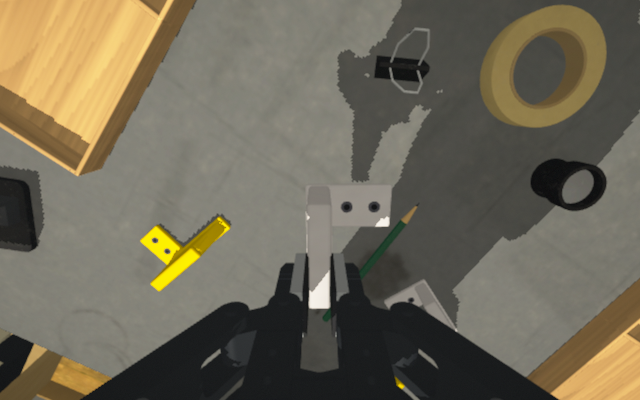

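Request:
{"name": "play_rows", "arguments": {"motion": [[-2.4,3.2,-0.2,0,0,0,-1],[-4.8,6.5,-0.2,0,0,0,-1],[-7.2,9.8,-0.2,0,0,0,-1],[-9.6,13,-0.2,0,0,0,-1],[-12,16.2,-0.2,0,0,0,-1]]}}

```text
clock: 5.2
position: [0.5152, -0.1174, 0.1232]
tool_rot: [3.142, -0.0, 0.587]
force: [0.8, -0.6, -1.4]
grip_width: 0.0108
finger_force: 39.4
```

Request:
{"name": "play_rows", "arguments": {"motion": [[-2.4,3.2,0,0,0,0.12,-1],[-4.8,6.5,0,0,0,0.24,-1],[-7.2,9.8,0,0,0,0.36,-1],[-9.6,13,0,0,0,0.48,-1],[-12,16.2,0,0,0,0.587,-1]]}}

```text
clock: 5.7
position: [0.5049, -0.3187, 0.1232]
tool_rot: [-3.141, -0.0, -0.005]
force: [-0.2, 0.4, -0.9]
grip_width: 0.0108
finger_force: 39.4
```

Request:
{"name": "play_rows", "arguments": {"motion": [[0,0,0,0,0,0,-1],[0,0,0,0,0,0,-1],[0,0,0,0,0,0,-1],[0,0,0,0,0,0,-1],[0,0,0,0,0,0,-1]]}}

```text
clock: 6.2
position: [0.5056, -0.3163, 0.1229]
tool_rot: [-3.141, -0.0, 0.001]
force: [-0.6, 1.3, -0.4]
grip_width: 0.0108
finger_force: 39.5
```

Run:
```python
from h import *
p,d,ci=grab('wrist','w3');W=cloud(d,ci)
go(.507,-.317,.018,0)
m=(W[...,2]>.024)&(W[...,2]<.034)&(W[...,1]<-.22)&(W[...,0]>.38)&(W[...,0]<.7)&(p[...,0]>p[...,2]+20.)
print(m.sum(),cv2.minAreaRect((W[m][:,:2]*1000).astype(np.float32)))
Y=W[...,1][m];X=W[...,0][m]; print(np.percentile(Y,[2,98]),np.percentile(X,[2,98]))
```

```text
pos [ 0.5056 -0.3165  0.1229] rot [-3.141e+00 -0.000e+00  1.000e-03] t 6.25 w 0.0105
shift cm [ 0.1  0.  10.5] rz 0.001
6048 ((541.8085327148438, -328.28680419921875), (218.4987030029297, 150.5832061767578), 0.3882941007614136)
[-0.4026097  -0.25368292] [0.43527071 0.65042434]
```

View pics/w3.png

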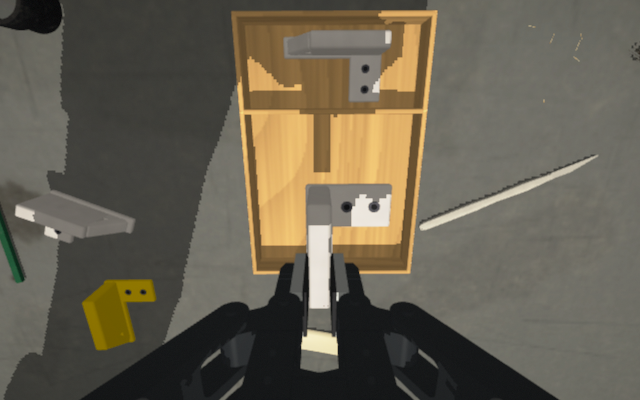

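Request:
{"name": "play_rows", "arguments": {"motion": [[0,0,3,0,0,0,-1],[0,0,6,0,0,0,-1],[0,0,8.5,0,0,0,-1],[0,0,10,0,0,0,-1],[0,0,10.7,0,0,0,-1]]}}

```text
clock: 6.75
position: [0.5051, -0.3166, 0.0149]
tool_rot: [-3.141, 0.001, 0.0]
force: [-14.9, 14.2, 49.9]
grip_width: 0.0108
finger_force: 45.9
```

Request:
{"name": "play_rows", "arguments": {"motion": [[0,0,0,0,0,0,-1],[0,0,0,0,0,0,0],[0,0,0,0,0,0,0],[0,0,0,0,0,0,0],[0,0,0,0,0,0,0]]}}

```text
clock: 7.25
position: [0.5055, -0.3172, 0.0161]
tool_rot: [3.141, -0.0, -0.0]
force: [-0.1, -0.6, 0.1]
grip_width: 0.0425
finger_force: 0.0
```

Request:
{"name": "play_rows", "arguments": {"motion": [[0,0,-1,0,0,0,0],[0,0,-4,0,0,0,0],[0,0,-8,0,0,0,0],[0,0,-11,0,0,0,0],[0,0,-14,0,0,0,0]]}}

```text
clock: 7.75
position: [0.5054, -0.3172, 0.1582]
tool_rot: [3.141, -0.001, -0.0]
force: [0.4, -0.1, -0.4]
grip_width: 0.0427
finger_force: 0.0
```

Run:
```python
from h import *
p,d,ci=grab('wrist','w4');W=cloud(d,ci)
P,T,r=rib(W,p,(.44,.575,-.40,-.26)); print(len(P),np.percentile(P[:,2],[10,50,97]),r)
P,T,r=rib(W,p,(.42,.55,-.15,-.03)); print(len(P),np.percentile(P[:,2],[10,50,97]) if len(P) else '',r if len(P) else '')
go(.485,-.09,.155,68)
```

```text
1743 [0.00721384 0.00903573 0.04368984] ((512.9923095703125, -317.48577880859375), (59.402252197265625, 11.498568534851074), 0.4506704807281494)
1024 [0.00294269 0.03773191 0.03963903] ((488.8736267089844, -85.83550262451172), (58.967987060546875, 11.511788368225098), 67.78641510009766)
pos [ 0.5071 -0.3182  0.1628] rot [ 3.139e+00 -6.000e-03 -1.000e-03] t 7.8 w 0.0426
shift cm [ -2.2 -22.8   0.8] rz -1.187
```

Request:
{"name": "play_rows", "arguments": {"motion": [[-0.4,-4.5,0,0,0,-0.12,1],[-0.8,-9,0,0,0,-0.24,1],[-1.2,-13.5,0,0,0,-0.36,1],[-1.6,-18,0,0,0,-0.48,1],[-2,-22.5,0,0,0,-0.6,1]]}}

```text
clock: 8.3
position: [0.4851, -0.0906, 0.1565]
tool_rot: [3.141, -0.0, 0.605]
force: [1.6, -0.0, -0.1]
grip_width: 0.0851
finger_force: 0.0
```

Request:
{"name": "play_rows", "arguments": {"motion": [[0,0,0,0,0,-0.12,1],[0,0,0,0,0,-0.24,1],[0,0,0,0,0,-0.36,1],[0,0,0,0,0,-0.48,1],[0,0,0,0,0,-0.583,1]]}}

```text
clock: 8.8
position: [0.4854, -0.0922, 0.1564]
tool_rot: [3.141, 0.0, 1.188]
force: [0.1, 0.5, 0.2]
grip_width: 0.0858
finger_force: 0.0
```

Request:
{"name": "play_rows", "arguments": {"motion": [[0,0,2,0,0,0,1],[0,0,4,0,0,0,1],[0,0,4,0,0,0,1],[0,0,4,0,0,0,1],[0,0,4,0,0,0,1]]}}

```text
clock: 9.3
position: [0.486, -0.0922, 0.1169]
tool_rot: [3.14, -0.0, 1.183]
force: [0.6, -0.7, 0.1]
grip_width: 0.0858
finger_force: 0.0
```

Run:
```python
from h import *
p,d,ci=grab('wrist','w5');W=cloud(d,ci)
P,T,r=rib(W,p,(.42,.55,-.15,-.03)); print(len(P),np.percentile(P[:,2],[10,50,97]),r)
a=np.radians(67.8); c=np.array(r[0])/1000-.008*np.array([np.cos(a),np.sin(a)]); print(c)
go(*c,.012,67.8)
```

```text
2314 [0.00320814 0.00559589 0.03963013] ((488.83428955078125, -84.8470458984375), (59.49448776245117, 11.717432022094727), 68.3194808959961)
[ 0.48581156 -0.09225401]
pos [ 0.4859 -0.0922  0.1168] rot [ 3.14  -0.     1.183] t 9.35 w 0.086
shift cm [-0.  -0.  10.5] rz -0.001
```

Aligned exactly; descend and grip slightly higher than before.

Request:
{"name": "play_rows", "arguments": {"motion": [[0,0,3,0,0,0,0.6],[0,0,6,0,0,0,0.6],[0,0,8.5,0,0,0,0.6],[0,0,10,0,0,0,0.6],[0,0,10.3,0,0,0,0.6]]}}

```text
clock: 9.85
position: [0.485, -0.092, 0.012]
tool_rot: [-3.14, 0.0, 1.183]
force: [0.6, -1.0, 1.8]
grip_width: 0.0684
finger_force: 0.0
```

Request:
{"name": "play_rows", "arguments": {"motion": [[0,0,0,0,0,0,-1],[0,0,0,0,0,0,-1],[0,0,0,0,0,0,-1],[0,0,0,0,0,0,-1],[0,0,0,0,0,0,-1]]}}

```text
clock: 10.35
position: [0.4859, -0.0923, 0.0136]
tool_rot: [3.14, -0.0, 1.183]
force: [-2.3, -0.2, 10.8]
grip_width: 0.0102
finger_force: 39.3
```

Request:
{"name": "play_rows", "arguments": {"motion": [[0,0,0,0,0,0,-1],[0,0,0,0,0,0,-1],[0,0,-3,0,0,0,-1],[0,0,-7,0,0,0,-1],[0,0,-11,0,0,0,-1]]}}

```text
clock: 10.85
position: [0.4849, -0.0919, 0.1243]
tool_rot: [-3.141, -0.0, 1.183]
force: [0.9, -0.5, -0.7]
grip_width: 0.0105
finger_force: 39.9
```

Run:
```python
from h import *
go(.51,.325,.13,-5)
```

```text
pos [ 0.4849 -0.0919  0.1243] rot [-3.141 -0.     1.183] t 10.85 w 0.0105
shift cm [ 39.5 -13.4  -0.6] rz 1.27
```

Request:
{"name": "play_rows", "arguments": {"motion": [[4,-1.4,-0.2,0,0,0,-1],[8,-2.8,-0.4,0,0,0,-1],[12,-4.2,-0.6,0,0,0,-1],[16,-5.5,-0.6,0,0,0,-1],[20,-6.8,-0.6,0,0,0,-1]]}}

```text
clock: 11.35
position: [0.4981, 0.1203, 0.1293]
tool_rot: [3.141, -0.0, 1.182]
force: [0.9, -0.4, -1.1]
grip_width: 0.0104
finger_force: 39.9
```

Request:
{"name": "play_rows", "arguments": {"motion": [[3.9,-1.3,0,0,0,0.14,-1],[7.8,-2.6,0,0,0,0.28,-1],[11.7,-3.9,0,0,0,0.42,-1],[15.6,-5.2,0,0,0,0.56,-1],[19.5,-6.6,0,0,0,0.7,-1]]}}

```text
clock: 11.85
position: [0.5108, 0.3258, 0.1291]
tool_rot: [3.141, -0.0, 0.477]
force: [0.3, -0.7, -1.0]
grip_width: 0.01
finger_force: 39.9
```

Request:
{"name": "play_rows", "arguments": {"motion": [[0,0,0,0,0,0.14,-1],[0,0,0,0,0,0.28,-1],[0,0,0,0,0,0.42,-1],[0,0,0,0,0,0.57,-1],[0,0,0,0,0,0.57,-1]]}}

```text
clock: 12.35
position: [0.5107, 0.3244, 0.1291]
tool_rot: [3.142, -0.0, -0.09]
force: [-0.4, 0.2, -1.0]
grip_width: 0.0102
finger_force: 39.9
```

Run:
```python
from h import *
p,d,ci=grab('wrist','w6');W=cloud(d,ci)
m=(W[...,2]>.024)&(W[...,2]<.034)&(W[...,1]>.22)&(W[...,0]>.38)&(W[...,0]<.7)&(W[...,1]<.45)&(p[...,0]>p[...,2]+20.)
print(m.sum(),cv2.minAreaRect((W[m][:,:2]*1000).astype(np.float32)))
go(.51,.325,.0175,-5)
```

```text
5646 ((544.9837646484375, 335.3826904296875), (150.6450653076172, 217.95376586914062), 85.69523620605469)
pos [0.5107 0.3243 0.129 ] rot [ 3.141 -0.    -0.084] t 12.4 w 0.0104
shift cm [-0.1 -0.1 11.2] rz 0.003
```

View pics/w6.png

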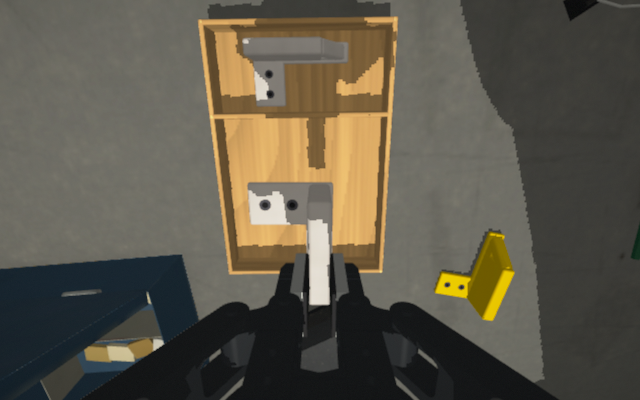

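Request:
{"name": "play_rows", "arguments": {"motion": [[0,0,3.5,0,0,0,-1],[0,0,7,0,0,0,-1],[0,0,9.5,0,0,0,-1],[0,0,10.7,0,0,0,-1],[0,0,11.2,0,0,0,-1]]}}

```text
clock: 12.9
position: [0.5105, 0.3238, 0.0171]
tool_rot: [3.14, 0.001, -0.085]
force: [0.2, -13.5, 33.2]
grip_width: 0.0105
finger_force: 44.6
```

Request:
{"name": "play_rows", "arguments": {"motion": [[0,0,0,0,0,0,-1],[0,0,0,0,0,0,0],[0,0,0,0,0,0,0],[0,0,0,0,0,0,0],[0,0,0,0,0,0,0]]}}

```text
clock: 13.4
position: [0.511, 0.3243, 0.0171]
tool_rot: [-3.141, -0.0, -0.087]
force: [-0.8, -0.1, 0.1]
grip_width: 0.0425
finger_force: 0.0
```

Request:
{"name": "play_rows", "arguments": {"motion": [[0,0,-1,0,0,0,0],[0,0,-4,0,0,0,0],[0,0,-8,0,0,0,0],[0,0,-11,0,0,0,0],[0,0,-14,0,0,0,0]]}}

```text
clock: 13.9
position: [0.5108, 0.3242, 0.1592]
tool_rot: [-3.141, -0.001, -0.087]
force: [-0.2, 0.4, -0.4]
grip_width: 0.0429
finger_force: 0.0
```

Request:
{"name": "play_rows", "arguments": {"motion": [[0,0,0,0,0,0,0],[0,0,0,0,0,0,0],[0,0,0,0,0,0,0],[0,0,0,0,0,0,0],[0,0,0,0,0,0,0]]}}

```text
clock: 14.4
position: [0.5105, 0.3241, 0.1561]
tool_rot: [3.141, 0.001, -0.087]
force: [-0.3, 0.2, -0.4]
grip_width: 0.0428
finger_force: 0.0
```

Run:
```python
from h import *
p,d,ci=grab('wrist','w7');W=cloud(d,ci)
P,T,r=rib(W,p,(.44,.575,.26,.40)); print(len(P),np.percentile(P[:,2],[10,50,97]),r)
p2,d2,c2=grab('side','s7');W2=cloud(d2,c2)
P,T,r=rib(W2,p2,(.44,.575,-.40,-.26)); print(len(P),np.percentile(P[:,2],[10,50,97]),r)
cv2.imwrite('pics/f.png',np.hstack([cv2.resize(p[:,:,::-1],(400,250)),cv2.resize(p2[:,:,::-1][100:350,180:580],(400,250))]))
```

```text
1750 [0.00721237 0.00908515 0.04367584] ((518.5284423828125, 322.6643371582031), (11.518482208251953, 59.125267028808594), 84.80732727050781)
620 [0.00772432 0.01986235 0.04430213] ((511.8811950683594, -317.2279357910156), (59.34934997558594, 12.983757019042969), 1.1384634971618652)
```

View pics/f.png

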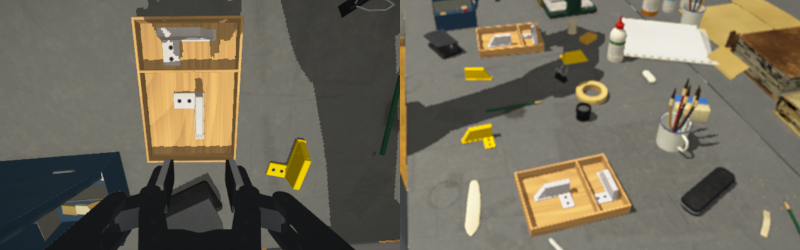

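Both brackets lie flat in the matching trays: the left one at (190,115) in the wrist view, the right one at (555,190) in the side view. The gripper is clear of both.

```bash
python3 -c "
from workcell import bot
print(bot.job_done())"
```

```text
the job is handed in; nothing more can be done
None
```

I put both loose brackets flat in the empty compartments of the trays with matching samples (right-hand bracket in the right-hand tray, left-hand in the left-hand tray) and handed the job in at about 14.5 s; no verdict came back.

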